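Crack open the candle mould with the wedge and hold it

ROBOT

A 7-joint arm with a two-finger parallel gripper is mounted at the origin on the work surface. World frame = base frame: x ahead of the robot, y to its left, z up, the work surface at z = 0. Lengths are in m, angles in rad, forces in N, time in s.
With the tool pointing down it reaches from about 0.425 to 0.875 m from the base axis. Payload 8.4 kg.
Tool frame: the origin (TCP) lies at the very end of the fingers, on their centre line; the grasp point (between the pads) lies 19 mm behind it; z points along the fingers, y is the line along which they close (so a half turn about z gives the same grasp; the last joint's range is limited). The gripper opens to 87 mm and grips with 3 to 60 N. Pads are 19 mm wide; open, the fingers measure 117 mm over their backs; the gripper's body (75 mm by 190 mm) begins 51 mm behind the grasp point.
Start: joints at [-1.328, 0.333, 0.04, 1.465, -0.013, 1.343, -0.059], TCP at [0.218, 0.612, 0.223] pointing down, gripper open.
Joint ranges: [-2.58, 2.58], [-0.38, 2.09], [-1.3, 1.39], [0.25, 2.4], [-1.5, 4.64], [0.08, 2.09], [-2.65, 2.65]. Speed limits (rad/s): [2.22, 2.22, 2.79, 2.79, 3.14, 3.14, 3.14].

INTERFACE

Orientations are given as a unit quaternion [w, x, y, z].
In Python, from bench import monitor, eyes, env gives the robot as it stands.
- The arm moves only by the shell command python3 -m pendant 'ROWS' [FORCE]. ROWS is JSON, a list of rows, each a list of 3 entries, a list of its own where there are three numbers: the opening, from -1 (shut) to 1 (fully open), then the shift along the tool's x, y, z in mm, then the turn about the tool's z in rad. A call has exactly 10 rows; each row shifts and turns the commanded pose from where the row before left it, along the tool's axes as they then stand; what a row does not reach is not made up. A row lasts 1/10 s, in which the tool goes at most 50 mm and 8.59 degrees, less where a joint would pass 70% of its speed; a pose out of reach is approached as far as the arm can. A call with a gripper value outside its range is refused whole. The fingers move at their own pace and stop on an object; FORCE is the grip in N (left out, the last holds). Time passes only in rows, so rows that do not move let the fingers close, or fill a call up. It gives the time, the measured TCP pose, the force, the opening and the grip force at its end, in the units of the state.
- monitor.state(): the state, without advancing time (a new reading comes with each control period).
- eyes.camera(name): name is "scene" or "top"; returns (picture, depth): 384x512x3 uint8, red, green, blue; 384x512 float32, m along the optical axis (not along the pixel's ray), 0 where there is no reading.
- eyes.camera_params(name): a dict with "fx", "fy", "cx", "cy" (pixels), "world_from_camera" (4x4, takes a point from camera to world coordinates). Camera axes: x right, y down, z forward; pixel columns grow to the right and rows downward; lengths in m; the calibration is good to about 2 mm. A picture is of the moment at which its call begins. camera_params takes no time and is no camera call.
- env.sign_off(): hands the job in; it is judged then, once.
The state is a dict: "time_s": time; "q": joint angles; "qvel": joint speeds; "tau": joint torques, N m; "ee_pos": TCP position; "tool_rot": TCP orientation; "contact_force": force on the tool from outside, world axes, zero at the start; "torque": the same for the moment, N m; "opening": finger opening in m; "finger_force": force on a finger pad.
Only numpy, scipy, OpenCV 4.12 (cv2) and the standard library are available. Lean on these libraries where they do the work, as an engineer would, in place of code of your own. Each camera call takes 0.05 s, during which the arm holds its last target. There are 200 camera calls.

TASK

Crack the closed candle mould: take the wooden wedge by its post (not the plain spacer block with the same post), stand it flat on the mould's base plate and push its thin end under the middle of the tongue until the hinged upper half just lifts, with a gap of about 5 mm at the tongue and never as much as 12 mm. Lift with the wedge alone, keep the gripper off the upper half, and leave the spacer, the pillar candle and the jar alone. Finish while holding: still gripping the post, with the wedge resting on the base plate and carrying the upper half.

Things in the scene. Friction and masses are not known exactly. Their poses are not given: they have to be found in the camera images.
- mould: The fixed aluminium candle mould. Origin: on the bench, right below the middle of the tongue's front edge; x points level from there to the hinge (the way the wedge is pushed), z up. Steel base plate: 8 mm thick, 170 mm wide, x = -150 to 225 mm, so an open apron before the tongue. On it the lower half (12 mm thick) begins at x = 75 mm; on that the upper half. The space under the tongue is empty.
- tongue_edge (a point): Middle of the lower front edge of the tongue: a tab of the upper half, 70 mm wide, 10 mm thick, sticking out 75 mm towards -x of the mould. When shut its underside is 12 mm above the base plate (20 mm above the bench). Axes as the mould's when shut.
- wedge_grip (a point): Centre of the upright handle post of the loose wooden wedge (120 x 40 mm, 130 g), 54 mm above its underside; x points from the post to the thin end, z up. The post, 20 x 20 mm, stands 29 to 79 mm above the underside on a flat heel 29 mm thick that reaches 16 mm before and behind the post's centre; from there the top slopes straight down to the nose, 1 mm for each 4 mm.
- wedge_nose (a point): Middle of the lower edge of the wedge's blunt thin end (nose, 7 mm thick), level with its underside, 104 mm in front of the post's centre. With the wedge flat on the base plate the nose goes 20 mm past the tongue's edge before the slope touches it, and about 40 mm for a 5 mm gap.
- spacer_grip (a point): Bystander: centre of the handle post of the spacer, a rectangular wooden block (120 x 40 x 29 mm, no slope) with the same post as the wedge, 54 mm above its underside; x points from the post along the block.
- pillar_mid (a point): Bystander: middle of a pillar candle standing on the bench, 60 mm in diameter and 130 mm high.
- jar_mid (a point): Bystander: middle of an amber glass dye jar with a steel cap, 60 mm in diameter and 70 mm high, on the bench.
- mould_top (a joint): Opening angle of the upper half (aluminium plate 125 x 160 x 16 mm with six filling holes, about 1 kg): 0 shut, growing as the tongue rises. Hinge axis: 211 mm behind the tongue's front edge, 26 mm above the bench. The gap at the tongue's edge is 0.211 m times this angle (0.024 is 5 mm). A little stiff; falls shut by its weight; about 5 N lift it at the tongue.
Things that resemble listed ones, but are neither listed nor needed, are in the scene too. What is shaped like the part that bears wedge_grip but purple or turquoise is not meant.

How it is judged:
At the end, for the whole second after the job is handed in: Still holding: tongue lifted 2 to 9 mm (hinge 0.0095 to 0.043 rad) and carried by the wedge (over 0.8 N), which is at rest, upright within 8 degrees, nose within 5 mm of the base plate; fingers grip the wedge with over 3 N; the robot does not touch the upper half (value of joint mould_top between 0.0095 and 0.043 rad and contact force between wedge and mould_top above 0.8 N and height (world z) of wedge_nose below 0.013 m and contact force between the fingers and wedge above 3 N and angle between wedge_grip's own z axis and vertical below 0.14 rad and linear speed of wedge below 0.02 m/s and contact force between each of the arm, the fingers and mould_top below 0.5 N); the arm keeps its last pose, push and grip.
It fails at once if The upper half is lifted 12 mm or more at the tongue (value of joint mould_top above 0.058 rad).
It fails at once if The robot presses on the mould's upper half itself (contact force between any of the arm, the fingers and mould_top above 3 N).
It fails at once if The spacer block is displaced by more than 30 mm (distance of spacer_grip from where it was at the start of the episode above 0.03 m).
It fails at once if The pillar candle is displaced by more than 30 mm (distance of pillar_mid from where it was at the start of the episode above 0.03 m).
It fails at once if The jar is displaced by more than 30 mm (distance of jar_mid from where it was at the start of the episode above 0.03 m).
It also fails if it takes over 40 s, if anything falls off the work surface, if the arm or the gripper's body presses on something with over 40 N, if the wrist force passes 120 N, or if a joint passes its speed limit or range.

## Working session

There is one attempt and no reset: what is moved stays moved. The work goes in short steps, Python scripts to look and compute and a shell command to move; the robot and the scene stay as the last step left them, time stands still between calls to the robot, and variables do not carry over. Pictures are saved under pics/ and viewed, at most 10 in all, crops included, and the job is handed in when it is done.

```bash
mkdir -p pics; ls; cat > h.py <<'E'
import numpy as np, cv2
from bench import monitor, eyes, env
def snap(n):
    p,d=eyes.camera(n); np.savez(f'pics/{n}.npz',p=p,d=d); return p,d
def cloud(n,d):
    c=eyes.camera_params(n); T=np.array(c["world_from_camera"])
    v,u=np.indices(d.shape); X=np.stack([(u-c['cx'])/c['fx']*d,(v-c['cy'])/c['fy']*d,d],-1)
    return X@T[:3,:3].T+T[:3,3]
E
python3 - <<'E'
from h import *
ims=[]
for n in ("scene","top"):
    p,d=snap(n); ims.append(p); print(n,np.round(eyes.camera_params(n)["world_from_camera"],3).tolist())
    cv2.imwrite(f'pics/{n}0.png',cv2.resize(p[:,:,::-1],(800,600),interpolation=cv2.INTER_CUBIC))
s=monitor.state(); print(s)
E
```

```text
pics
scene [[0.848, 0.35, -0.398, 1.03], [0.529, -0.587, 0.613, -0.736], [-0.019, -0.73, -0.683, 0.936], [0.0, 0.0, 0.0, 1.0]]
top [[-0.001, -0.986, 0.165, 0.301], [-1.0, 0.002, 0.003, 0.04], [-0.003, -0.165, -0.986, 1.293], [0.0, 0.0, 0.0, 1.0]]
{'time_s': 0.1, 'q': array([-1.32820761,  0.33379532,  0.03987865,  1.46621576, -0.01339779,
        1.34331663, -0.05851279]), 'qvel': array([ 3.04717770e-04, -1.06852512e-03,  9.16131456e-06, -9.87929174e-04,
       -4.81230663e-04,  7.94836765e-04, -1.39585145e-03]), 'tau': array([ 4.50417851e-03, -6.57814837e+01,  1.33976653e+00, -4.04702353e+01,
       -5.99441724e-02,  4.11527348e-02,  7.36438187e-05]), 'ee_pos': array([0.21774246, 0.61197063, 0.22176122]), 'tool_rot': array([-7.53137163e-05,  1.70080143e-01,  9.85429960e-01, -7.30687884e-04]), 'contact_force': array([-0.03454776, -0.49078042,  0.29725676]), 'torque': array([ 0.01218834, -0.03671043,  0.00946257]), 'finger_force': 0.0, 'opening': 0.08711315560592896}
```

View pics/scene0.png

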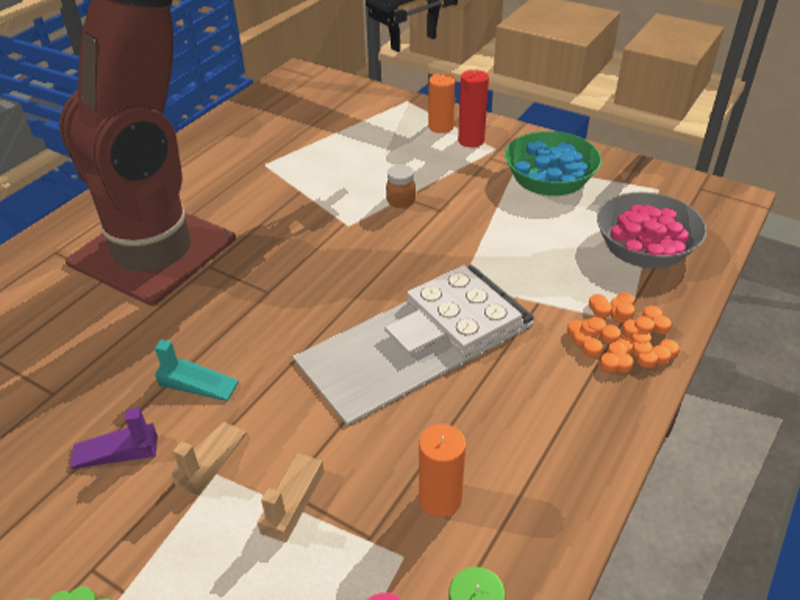

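View pics/top0.png

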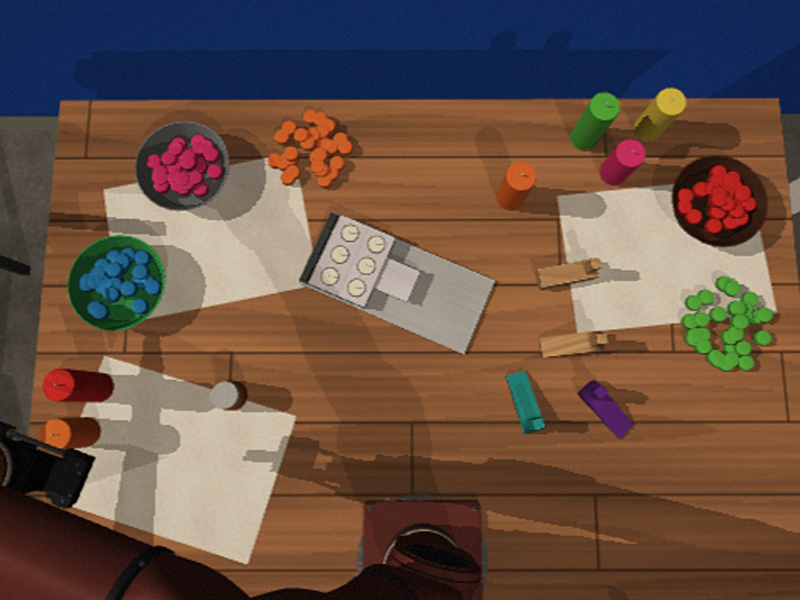

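The wooden candidates are A at scene (205,455) / top (572,345), and B at scene (290,497) / top (570,272). Next I'll compare their height profiles, view one enlarged crop, and measure the mould.

```bash
python3 - <<'E'
from h import *
S=np.load('pics/scene.npz'); T=np.load('pics/top.npz')
P=cloud('scene',S['d']); Q=cloud('top',T['d'])
f=512/800
for nm,(u,v) in dict(A=(572,345),B=(570,272)).items():
    c=Q[int(v*f),int(u*f)][:2]; print(nm,c)
    for cn,C in (('scene',P),('top',Q)):
        m=(np.hypot(C[...,0]-c[0],C[...,1]-c[1])<.085)&(C[...,2]>.005)&(C[...,2]<.1)
        n,l,st,ce=cv2.connectedComponentsWithStats(m.astype(np.uint8))
        k=1+np.argmax(st[1:,4]); X=C[l==k]
        post=X[X[:,2]>.045]; body=X[X[:,2]<.034]
        pc=post[:,:2].mean(0); top=X[X[:,2]>.07][:,:2]
        (rc,rs,ra)=cv2.minAreaRect((X[:,:2]*1000).astype(np.float32))
        d=body[:,:2].mean(0)-pc; d/=np.linalg.norm(d)
        s=(X[:,:2]-pc)@d
        print(cn,len(X),'zmax',X[:,2].max().round(3),'post',pc.round(4),'posttop',top.mean(0).round(4) if len(top) else None,len(top),'rect',np.round(rc,1),np.round(rs,1),round(ra,1),'dir',d.round(3))
        print([(int(a*1000),round(float(np.percentile(X[(s>a)&(s<a+.01)&(X[:,2]<.04)][:,2],80)),4)) for a in np.arange(.02,.11,.01) if ((s>a)&(s<a+.01)).sum()>3])
# mould: plate z 8mm, upper z ~36
for cn,C in (('scene',P),('top',Q)):
    c=np.array([.62,.05])
    n=(np.hypot(C[...,0]-.55,C[...,1]-.08)<.3)
    for lo,hi in ((.004,.012),(.024,.034),(.0335,.042)):
        m=(n&(C[...,2]>lo)&(C[...,2]<hi)).astype(np.uint8)
        m=cv2.morphologyEx(m,cv2.MORPH_OPEN,np.ones((3,3)))
        k,l,st,ce=cv2.connectedComponentsWithStats(m)
        for i in range(1,k):
            if st[i,4]>150:
                X=C[l==i]; print(cn,lo,st[i,4],'z',np.median(X[:,2]).round(4),[np.round(a,1) for a in cv2.minAreaRect((X[:,:2]*1000).astype(np.float32))])
cv2.imwrite('pics/crop.png',cv2.resize(S['p'][260:350,100:220,::-1],(800,600),interpolation=cv2.INTER_CUBIC))
E
```

```text
A [ 0.42379144 -0.30691766]
scene 1076 zmax 0.084 post [ 0.4336 -0.3561] posttop [ 0.4318 -0.3549] 106 rect [ 408.1 -309.7] [ 78.1 126.8] 6.0 dir [-0.065  0.998]
[(20, 0.0295), (30, 0.027), (39, 0.0253), (49, 0.0221), (60, 0.0202), (69, 0.0174), (79, 0.0149), (90, 0.013), (99, 0.0105)]
top 531 zmax 0.084 post [ 0.4286 -0.3462] posttop [ 0.4294 -0.3481] 49 rect [ 427.4 -315.2] [ 42.9 141.2] 6.0 dir [-0.096  0.995]
[(20, 0.0297), (30, 0.0264), (39, 0.0235), (49, 0.0205), (60, 0.0193), (69, 0.0161), (79, 0.0137), (90, 0.0114), (99, 0.0095)]
B [ 0.57193989 -0.30549439]
scene 1263 zmax 0.083 post [ 0.5828 -0.3526] posttop [ 0.5814 -0.3513] 116 rect [ 565.2 -304.7] [ 57.6 130.8] 8.9 dir [-0.125  0.992]
[(20, 0.0309), (30, 0.0309), (39, 0.0307), (49, 0.0311), (60, 0.0318), (69, 0.0312), (79, 0.0317), (90, 0.0311), (99, 0.0313)]
top 542 zmax 0.083 post [ 0.5781 -0.3426] posttop [ 0.5794 -0.3444] 47 rect [ 571.7 -306.4] [ 57.7 131.7] 18.3 dir [-0.193  0.981]
[(20, 0.0316), (30, 0.0317), (39, 0.0314), (49, 0.0312), (60, 0.0312), (69, 0.0324), (79, 0.0326), (90, 0.0313), (99, 0.0271)]
scene 0.004 3296 z 0.009 [array([525.1, -19.1]), array([227. , 178.7]), np.float64(66.2)]
scene 0.024 512 z 0.031 [array([557.5,  49.4]), array([78.9, 72.7]), np.float64(65.0)]
scene 0.0335 1790 z 0.0378 [array([596.9, 139.5]), array([129.2, 162.8]), np.float64(66.8)]
top 0.004 317 z 0.0087 [array([562.6, -86.1]), array([134.5,  68.9]), np.float64(48.6)]
top 0.004 263 z 0.0087 [array([540.3, -45.1]), array([115.8,  56.4]), np.float64(73.0)]
top 0.004 752 z 0.0085 [array([474.7, -13.1]), array([158.5,  83.1]), np.float64(72.4)]
top 0.024 297 z 0.0308 [array([558.1,  51.7]), array([74.1, 70.7]), np.float64(68.5)]
top 0.0335 1331 z 0.0378 [array([597.5, 143.5]), array([123.9, 159.8]), np.float64(66.2)]
```

View pics/crop.png

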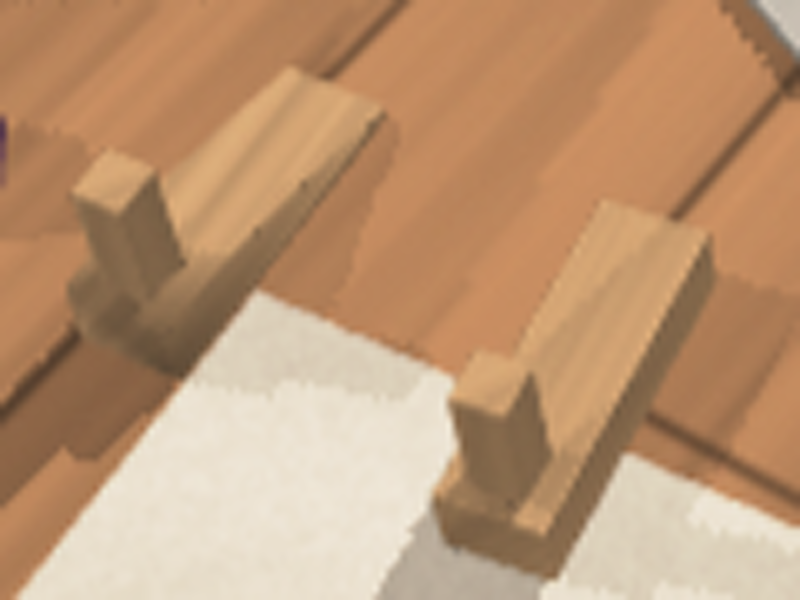

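A is the wedge: its top slopes from 29 mm down to about 10 mm. B is flat at 31 mm, so it's the spacer. In the crop, the left block (~(220,210)) tapers and the right block (~(600,370)) has a constant thickness.

Mould origin is about (0.5427, 0.0158) with yaw 66.5°; the tongue-to-plate centre distance is 99 mm against the expected 100. The wedge post is about (0.4305, -0.3515) with yaw 96°. I'll grip across the wedge's width.

```bash
cat >> h.py <<'E'
from scipy.spatial.transform import Rotation as R
def to(x,y,z,ang=None):
    "tool-axis shift (mm) to TCP target from measured pose; tool turn to bring tool y to world angle ang (deg)"
    s=monitor.state(); r=R.from_quat(s['tool_rot'],scalar_first=True); M=r.as_matrix()
    d=M.T@(np.array([x,y,z])-s['ee_pos'])*1000
    a=np.degrees(np.arctan2(M[1,1],M[0,1]))
    t=None if ang is None else np.radians(((a-ang)+90)%180-90)
    print('t',round(s['time_s'],2),'pos',(s['ee_pos']*1000).round(1),'yang',a.round(2),'tilt',np.degrees(np.arccos(-M[2,2])).round(2),'shift',d.round(1),'turn',t,'F',s['contact_force'].round(1),'grip',round(s['finger_force'],1),'open',round(s['opening'],4)); return d
E
python3 -c "
from h import *
to(.58,.25,.25,6)"
```

```text
t 0.1 pos [217.7 612.  221.8] yang 70.42 tilt 0.08 shift [-462.6 -219.6  -27.9] turn 1.1242544112238644 F [-0.  -0.5  0.3] grip 0.0 open 0.0871
```

```bash
python3 -m pendant '[[1,[-44,-21,-3],0],[1,[-44,-21,-3],0],[1,[-44,-21,-3],0],[1,[-44,-21,-3],0],[1,[-44,-21,-3],0],[1,[-44,-21,-3],0],[1,[-44,-21,-3],0],[1,[-44,-21,-3],0],[1,[-44,-21,-3],0],[1,[-44,-21,-3],0]]' 40; python3 -c "
from h import *
to(.4305,-.3515,.2,6)"
```

```text
time_s: 1.1
ee_pos: [0.563, 0.2654, 0.2525]
tool_rot: [-0.0, 0.17, 0.985, -0.0]
contact_force: [-0.0, -0.3, -0.1]
opening: 0.0871
finger_force: 0.0
t 1.1 pos [563.  265.4 252.5] yang 70.43 tilt 0.02 shift [ -81.9 -625.6   52.6] turn 1.1244725993817795 F [-0.  -0.3 -0.1] grip 0.0 open 0.0871
```

```bash
python3 -m pendant '[[1,[-6,-48,3],0],[1,[-6,-48,3],0],[1,[-6,-48,3],0],[1,[-6,-48,3],0],[1,[-6,-48,3],0],[1,[-6,-48,3],0],[1,[-6,-48,3],0],[1,[-6,-48,3],0],[1,[-6,-48,3],0],[1,[-6,-48,3],0]]'
python3 -m pendant '[[1,[0,0,0],0.125],[1,[0,0,0],0.125],[1,[0,0,0],0.125],[1,[0,0,0],0.125],[1,[0,0,0],0.125],[1,[0,0,0],0.125],[1,[0,0,0],0.125],[1,[0,0,0],0.125],[1,[0,0,0],0.125],[1,[0,0,0],0]]' ; python3 -c "
from h import *
to(.4305,-.3515,.12,6)"
```

```text
time_s: 2.1
ee_pos: [0.4567, -0.207, 0.2224]
tool_rot: [0.0, 0.17, 0.985, 0.0]
contact_force: [1.5, 0.8, -0.2]
opening: 0.0871
finger_force: 0.0
time_s: 3.1
ee_pos: [0.4574, -0.2052, 0.2224]
tool_rot: [-0.0, 0.67, 0.742, -0.0]
contact_force: [-0.8, -0.2, 0.8]
opening: 0.0872
finger_force: 0.0
t 3.1 pos [ 457.4 -205.2  222.4] yang 5.84 tilt 0.03 shift [-142.8  -41.6  102.4] turn -0.002762910130600572 F [-0.8 -0.2  0.8] grip 0.0 open 0.0872
```

```bash
python3 -m pendant '[[1,[-36,-10,0],0],[1,[-36,-10,0],0],[1,[-36,-11,0],0],[1,[-35,-10,20],0],[1,[0,0,40],0],[1,[0,0,40],0],[1,[0,0,2],0],[1,[0,0,0],0],[1,[0,0,0],0],[1,[0,0,0],0]]' ; python3 - <<'E'
from h import *
to(.4305,-.3515,.036,6)
for n in("scene","top"):
    p,d=snap(n); P=cloud(n,d)
    m=(np.hypot(P[...,0]-.43,P[...,1]+.35)<.03)&(P[...,2]>.07)&(P[...,2]<.088)
    print(n,m.sum(),P[m].mean(0))
E
```

```text
time_s: 4.1
ee_pos: [0.4329, -0.3523, 0.1226]
tool_rot: [0.001, 0.669, 0.743, 0.001]
contact_force: [0.5, 0.5, -0.1]
opening: 0.0867
finger_force: 0.0
t 4.1 pos [ 432.9 -352.3  122.6] yang 6.02 tilt 0.18 shift [ 1.2 -2.5 86.6] turn 0.00037085034118354245 F [ 0.5  0.5 -0.1] grip 0.0 open 0.0867
scene 106 [ 0.43168199 -0.3551515   0.07845777]
top 49 [ 0.42950721 -0.34824222  0.07864128]
```

```bash
python3 -m pendant '[[1,[1,-2,25],0],[1,[0,0,25],0],[1,[0,0,25],0],[1,[0,0,11],0],[1,[0,0,0],0],[-1,[0,0,0],0],[-1,[0,0,0],0],[-1,[0,0,0],0],[-1,[0,0,0],0],[-1,[0,0,0],0]]' 40; python3 - <<'E'
from h import *
to(.4305,-.3515,.036,6)
p,d=snap("scene"); cv2.imwrite('pics/g1.png',cv2.resize(p[230:380,60:260,::-1],(800,600),interpolation=cv2.INTER_CUBIC))
E
```

```text
time_s: 5.2
ee_pos: [0.4298, -0.3511, 0.0349]
tool_rot: [0.0, 0.669, 0.743, 0.0]
contact_force: [0.2, 0.8, 0.7]
opening: 0.0552
finger_force: 0.0
t 5.2 pos [ 429.8 -351.1   34.9] yang 5.96 tilt 0.03 shift [-0.5  0.6 -1.1] turn -0.0006565849354533392 F [0.2 0.8 0.7] grip 0.0 open 0.0552
```

View pics/g1.png

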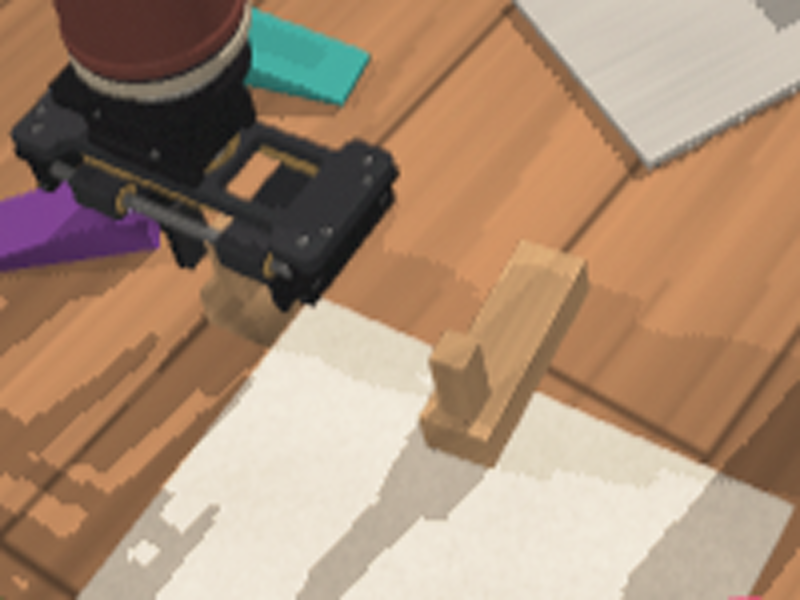

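The gripper straddles the wedge at (240,290), the spacer at (480,370) hasn't been touched, and the fingers are still closing.

```bash
python3 -m pendant '[[-1,[0,0,0],0],[-1,[0,0,0],0],[-1,[0,0,0],0],[-1,[0,0,0],0],[-1,[0,0,0],0],[-1,[0,0,0],0],[-1,[0,0,0],0],[-1,[0,0,0],0],[-1,[0,0,0],0],[-1,[0,0,0],0]]'; python3 -c "
from h import *
to(.4305,-.3515,.036,6)"
```

```text
time_s: 6.25
ee_pos: [0.4296, -0.3509, 0.0345]
tool_rot: [-0.0, 0.669, 0.743, -0.0]
contact_force: [1.0, 0.6, -2.3]
opening: 0.0192
finger_force: 40.0
t 6.25 pos [ 429.6 -350.9   34.5] yang 5.96 tilt 0.01 shift [-0.7  0.9 -1.5] turn -0.0006528540722331787 F [ 1.   0.6 -2.3] grip 40.0 open 0.0192
```

```bash
python3 -m pendant '[[-1,[0,0,-20],0],[-1,[0,0,-25],0],[-1,[0,0,-25],0],[-1,[0,0,-10],0.1],[-1,[0,0,0],0.1],[-1,[0,0,0],0.1],[-1,[0,0,0],0.1],[-1,[0,0,0],0.115],[-1,[0,0,0],0],[-1,[0,0,0],0]]'; python3 - <<'E'
from h import *
x=-.120; u=np.array([.3987,.9171]); p=np.array([.5427,.0158])+x*u; print(p)
to(p[0],p[1],.075,-23.5)
E
```

```text
time_s: 7.25
ee_pos: [0.4296, -0.3509, 0.1145]
tool_rot: [-0.0, 0.836, 0.549, -0.0]
contact_force: [0.1, -0.7, -0.7]
opening: 0.0197
finger_force: 40.0
[ 0.494856 -0.094252]
t 7.25 pos [ 429.6 -350.9  114.5] yang -23.35 tilt 0.02 shift [261.5 -41.8  39.5] turn 0.0025884482616547267 F [ 0.1 -0.7 -0.7] grip 40.0 open 0.0197
```

```bash
python3 -m pendant '[[-1,[35,-6,0],0],[-1,[38,-6,0],0],[-1,[38,-6,0],0],[-1,[38,-6,0],0],[-1,[38,-6,0],0],[-1,[38,-6,0],0],[-1,[36,-6,10],0],[-1,[0,0,15],0],[-1,[0,0,14],0],[-1,[0,0,0],0]]'; python3 - <<'E'
from h import *
to(.494856,-.094252,.075,-23.5)
u=np.array([.3987,.9171]); w=np.array([-.9171,.3987]); o=np.array([.5427,.0158])
for n in("scene","top"):
    p,d=snap(n); P=cloud(n,d); x=(P[...,:2]-o)@u; y=(P[...,:2]-o)@w; z=P[...,2]
    # wedge slope/nose points: x<-5mm, z in 40..75
    m=(x<.02)&(x>-.1)&(abs(y)<.05)&(z>.035)&(z<.066)
    X=np.c_[x[m],y[m],z[m]]*1000
    f=X[X[:,2]<52]
    print(n,m.sum(),'nose x max',np.percentile(X[:,0],[90,98,100]).round(1))
    for a in(-70,-50,-30): 
        k=(X[:,0]>a)&(X[:,0]<a+20); print(a,np.percentile(X[k,1],[2,98]).round(1),np.percentile(X[k,2],[10,50,90]).round(1))
    t=(x>.005)&(x<.07)&(abs(y)<.06)&(z>.024)&(z<.033); print('tongue y',np.percentile(y[t]*1000,[2,50,98]).round(1),'xmin',np.percentile(x[(abs(y)<.03)&(z>.024)&(z<.033)&(x>-.03)&(x<.07)]*1000,[1,3]).round(1))
    if n=="scene": cv2.imwrite('pics/h1.png',cv2.resize(p[150:300,170:370,::-1],(800,600),interpolation=cv2.INTER_CUBIC))
E
```

```text
time_s: 8.25
ee_pos: [0.4939, -0.0956, 0.0739]
tool_rot: [-0.001, 0.836, 0.548, -0.001]
contact_force: [-1.3, -0.2, -1.0]
opening: 0.0195
finger_force: 40.0
t 8.25 pos [493.9 -95.6  73.9] yang -23.51 tilt 0.18 shift [ 1.6  0.4 -1.1] turn -0.0002094711271584816 F [-1.3 -0.2 -1. ] grip 40.0 open 0.0195
scene 203 nose x max [-25.1  -4.7  17.6]
-70 [-20.9 -13.3] [43.4 51.5 58.2]
-50 [-21.7  -3.4] [42.9 50.5 54.4]
-30 [-18.6  10.4] [43.6 48.4 50.5]
tongue y [-36.2  -3.9  34.4] xmin [-3.1 -2.4]
top 274 nose x max [-22.    6.1  17.2]
-70 [-17.5  21.6] [54.3 58.1 62.9]
-50 [-16.9  21.2] [50.2 53.8 57.1]
-30 [-17.4  20.9] [47.6 49.7 53. ]
tongue y [-32.7  -0.1  35.1] xmin [2.1 3.4]
```

View pics/h1.png

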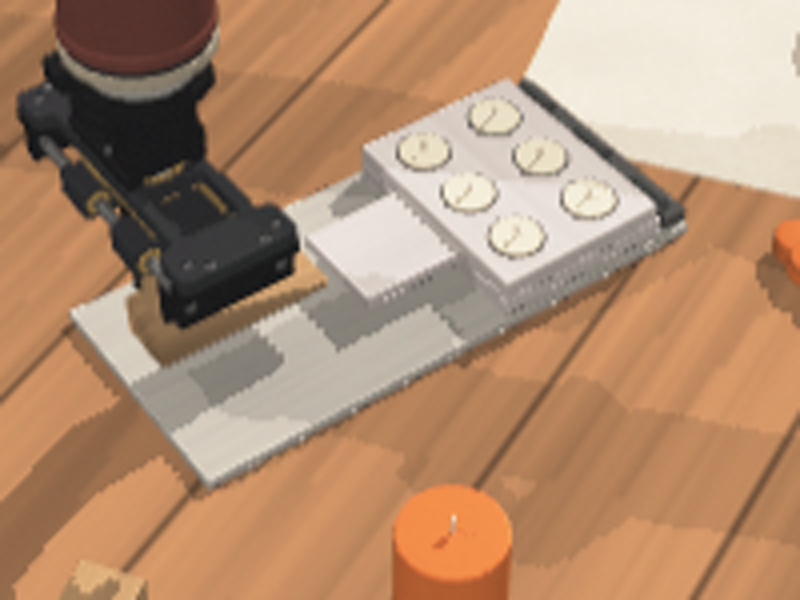

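The wedge is held level over the apron. Its nose, at crop (325,280), is just short of the tongue edge at (370,300), and it's centred within about 2 mm. Now I'll lower it.

```bash
python3 -m pendant '[[-1,[0,0,8],0],[-1,[0,0,8],0],[-1,[0,0,7],0],[-1,[0,0,4],0],[-1,[0,0,2],0],[-1,[0,0,1],0],[-1,[0,0,1],0],[-1,[0,0,0],0],[-1,[0,0,0],0],[-1,[0,0,0],0]]'; python3 -c "
from h import *
to(.494856,-.094252,.0425,-23.5)"
```

```text
time_s: 9.35
ee_pos: [0.4955, -0.095, 0.0447]
tool_rot: [0.0, 0.837, 0.548, 0.0]
contact_force: [-0.2, -0.0, -0.4]
opening: 0.0196
finger_force: 40.0
t 9.35 pos [495.5 -95.   44.7] yang -23.55 tilt 0.02 shift [ 0.4 -0.9  2.2] turn -0.0008457099884306481 F [-0.2 -0.  -0.4] grip 40.0 open 0.0196
```

```bash
python3 -m pendant '[[-1,[0,-0.5,0.5],0],[-1,[0,-0.5,0.5],0],[-1,[0,0,0.5],0],[-1,[0,0,0.5],0],[-1,[0,0,0.5],0],[-1,[0,0,0.3],0],[-1,[0,0,0],0],[-1,[0,0,0],0],[-1,[0,0,0],0],[-1,[0,0,0],0]]'; python3 -c "
from h import *
to(.494856,-.094252,.0425,-23.5)"
```

```text
time_s: 10.35
ee_pos: [0.4945, -0.0946, 0.0424]
tool_rot: [-0.0, 0.837, 0.548, 0.0]
contact_force: [-6.0, 1.2, 11.9]
opening: 0.0197
finger_force: 40.0
t 10.35 pos [494.5 -94.6  42.4] yang -23.56 tilt 0.05 shift [ 0.4  0.2 -0.1] turn -0.0010221536037830646 F [-6.   1.2 11.9] grip 40.0 open 0.0197
```

```bash
python3 -m pendant '[[-1,[4,0,-0.2],0],[-1,[6,0,0],0],[-1,[6,0,0],0],[-1,[6,0,0],0],[-1,[6,0,0],0],[-1,[5,0,0],0],[-1,[5,0,0],0],[-1,[4,0,0],0],[-1,[4,0,0],0],[-1,[0,0,0],0]]'; cat >> h.py <<'E'
def gap():
    u=np.array([.3987,.9171]); w=np.array([-.9171,.3987]); o=np.array([.5427,.0158])
    s=monitor.state(); e=s['ee_pos'][:2]-o; print('post xm,ym',(e@u*1000).round(1),(e@w*1000).round(1))
    for n in("scene","top"):
        p,d=snap(n); P=cloud(n,d); x=(P[...,:2]-o)@u; y=(P[...,:2]-o)@w; z=P[...,2]*1000
        f=lambda a,b,c,lo,hi:np.median(z[(x>a)&(x<b)&(abs(y)<c)&(z>lo)&(z<hi)]).round(2)
        print(n,'tongue z',f(.008,.03,.028,25,45),f(.03,.06,.028,25,45),'plate front',f(.085,.11,.07,30,50),'rear',f(.16,.195,.07,30,50),'plate',f(.0,.06,.08,4,12))
    return p
E
python3 -c "
from h import *
to(.494856,-.094252,.0425,-23.5); gap()"
```

```text
time_s: 11.35
ee_pos: [0.5128, -0.0554, 0.0425]
tool_rot: [0.001, 0.837, 0.547, -0.001]
contact_force: [-4.4, -10.8, 9.0]
opening: 0.02
finger_force: 40.0
t 11.35 pos [512.8 -55.4  42.5] yang -23.69 tilt 0.18 shift [-42.8  -0.8   0.2] turn -0.003327613769803326 F [ -4.4 -10.8   9. ] grip 40.0 open 0.02
post xm,ym -77.2 -1.0
scene tongue z 32.15 32.26 plate front 39.35 rear 38.26 plate 8.98
top tongue z 32.48 31.81 plate front 38.95 rear 38.5 plate 8.56
```

The gap is about 1.5 mm where the geometry predicts 1.7, so I'll push on about 13 mm.

```bash
python3 -m pendant '[[-1,[2,0,0],0],[-1,[2,0,0],0],[-1,[2,0,0],0],[-1,[2,0,0],0],[-1,[2,0,0],0],[-1,[2,0,0],0],[-1,[0,0,0],0],[-1,[0,0,0],0],[-1,[0,0,0],0],[-1,[0,0,0],0]]'; python3 -c "
from h import *
to(.494856,-.094252,.0425,-23.5); p=gap()
p=np.load('pics/scene.npz')['p']
cv2.imwrite('pics/f1.png',cv2.resize(p[150:300,170:370,::-1],(800,600),interpolation=cv2.INTER_CUBIC))"
```

```text
time_s: 12.45
ee_pos: [0.5176, -0.0449, 0.0425]
tool_rot: [0.001, 0.837, 0.547, -0.001]
contact_force: [-4.0, -12.5, 10.0]
opening: 0.0194
finger_force: 40.0
t 12.45 pos [517.6 -44.9  42.5] yang -23.73 tilt 0.18 shift [-54.3  -0.9   0.2] turn -0.00393074191312573 F [ -4.  -12.5  10. ] grip 40.0 open 0.0194
post xm,ym -65.7 -1.2
scene tongue z 35.29 34.22 plate front 40.74 rear 38.8 plate 8.87
top tongue z 34.73 34.01 plate front 40.29 rear 38.75 plate 8.65
```

View pics/f1.png

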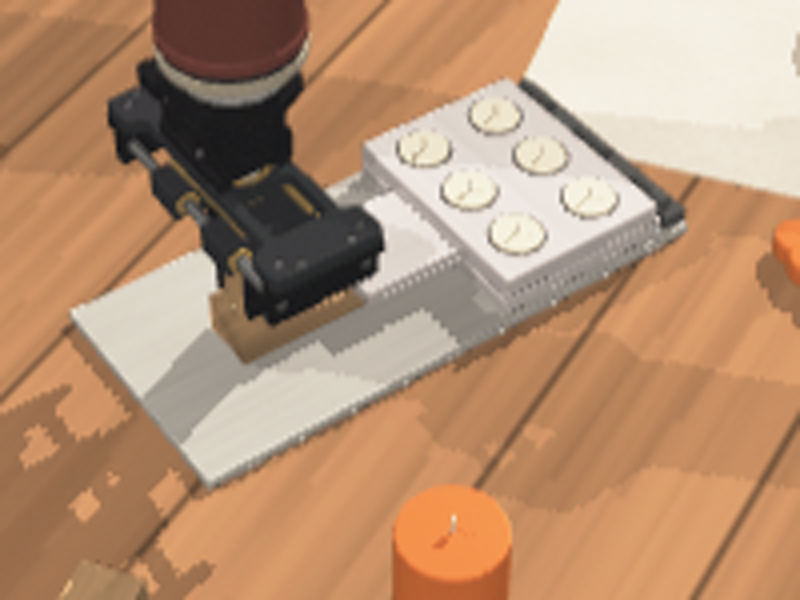

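The wedge lies flat on the plate, its tip under the tongue at crop (375,290). The tongue is about 4 mm up by both cameras, within the 2–9 mm range, and 10 N still presses the wedge onto the plate. The gripper stays well above the tongue.

```bash
python3 -c "
from h import *
print(env.sign_off())"
```

```text
the job is handed in; nothing more can be done
None
```

I handed the job in at about 12.5 s: the wedge is still gripped at 40 N, resting on the base plate and carrying the upper half, with a gap of about 4 mm at the tongue by both cameras; no verdict came back at hand-in.

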